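# Hang the parts bin on the louvred stand

## Task

The blue parts bin is standing on its nose on the bench. Tip it over so that it rests on its base on the bench and let go of it; then take it again and hang it by its back lip on the top rail of the louvred stand, centred under the yellow marker clip. Do not disturb the grey bin already hanging there, the can or the screwdriver.

Things in the scene. Friction and masses are not known exactly. Their poses are not given: they have to be found in the camera images.
- bin_centre (a point): Centre of the blue open-topped bin: 110 mm long (x, nose to back), 60 wide (y), 65 high (z, out of the mouth), walls 3, 0.12-0.23 kg. At first it stands on its nose: +x up, centre 55 mm over the bench, base vertical; tilted 35 degrees towards its base it topples onto it (centre then 32.5 mm up). Grip across the side walls: plain, 65 high in the back 65 mm, 50 at the nose.
- bin_lip (a point): Middle of the lower edge of the bin's lip, 68 mm from bin_centre along the bin's +x and 14.5 mm along its +z. From the back wall's top a full-width flange 4 mm thick reaches 15 mm back; the lip, 4 mm thick, turns down from its end, 14 mm below the flange's underside (61 mm above the bin's underside). Slot between lip and back wall: 11 mm, open downward.
- stand: Fixed grey louvred stand, 340 mm long (y), 207 high. Origin on the bench below the middle of the top rail; -x points out of its front, where bins hang; z up. Flat panel behind the rails, its face at x = 16 mm, up to z = 207. A lower strip, front face at x = -5 mm, z from 90 to 125, backs a hanging bin.
- rail (a point): Middle of the top rail's top edge, 165 mm above the bench. The rail is an upright strip 4 mm thick, 320 mm long; behind it a trough 14 mm wide, 22 deep, then the panel. A hanging bin has its x along the stand's x, flange on the rail, lip in the trough, its centre 60 to 64 mm in front of the rail and about 136 above the bench, drooping up to 5 degrees.
- bay (a point): Point on the top rail's top edge straight below the middle of the yellow marker clip (44 x 20 x 10 mm, on the panel's top edge, 20 mm behind the rail). Axes as the stand's. The bin is to be centred here along y.
- neighbour_centre (a point): Centre of the grey bin already hanging on the top rail, same shape and size as the blue one; leave it alone.
- can_centre (a point): Centre of a green drink can, radius 33 mm, 115 mm high, standing on the bench; leave it alone.
- driver: Red-handled screwdriver 200 mm long lying on the bench along its x axis, origin under its middle; leave it alone.
Not all that is in view belongs to the job. Of the things shaped like the part that bears bin_centre, the blue one is meant.

How it is judged:
By the outcome, as a careful person would: the job done as asked, in the order asked, and still so for the second after the job is handed in, with the robot touching nothing.
It also fails if it takes over 67 s, if anything falls off the work surface, if the arm or the gripper's body presses on something with over 40 N, if the wrist force passes 120 N, or if a joint passes its speed limit or range.

## Robot

A 6-joint arm with a two-finger parallel gripper is mounted at the origin on the work surface. World frame = base frame: x ahead of the robot, y to its left, z up, the work surface at z = 0. Lengths are in m, angles in degrees, forces in N, time in s.
With the tool pointing down it reaches from about 0.25 to 0.725 m from the base axis. Payload 9.7 kg.
Tool frame: the origin (TCP) lies at the very end of the fingers, on their centre line; the grasp point (between the pads) lies 19 mm behind it; z points along the fingers, y is the direction in which the jaws open and shut (so a half turn about z gives the same grasp; the last joint's range is limited). The gripper opens to 85 mm and grips with 20 to 120 N. Pads are 22 mm wide; open, the fingers measure 114 mm over their backs; the gripper's body (76 mm by 85 mm) begins 54 mm behind the grasp point. The pads swing forward as they close: fully open they stand 13 mm farther back than shut.
Start: joints at [76.776, 4.979, 10.078, 95.1, 0, 90], TCP at [0.126, 0.535, 0.231] pointing down, gripper open.
Joint ranges: [-179.16, 179.16], [-48.56, 103.87], [-65.8, 70.77], [-126.05, 130.52], [-82.76, 87.17], [-180, 180]. Speed limits (degrees/s): [127.2, 127.2, 147.25, 180, 180, 180].

## Interface

Orientations are given as [roll, pitch, yaw] about the fixed x, y, z axes, in that order (R = Rz(yaw) Ry(pitch) Rx(roll)).
In Python, from workcell import bot gives the robot as it stands.
- The arm moves only by the shell command python3 -m pendant 'ROWS' [FORCE]. ROWS is JSON, a list that holds one entry, the list of rows, each a list of 7 numbers: the shift along the tool's x, y, z in cm, then the turn, a rotation vector about the tool's x, y, z in rad, then the opening in per cent of the stroke, from 0 (shut) to 100 (fully open). In form: [[[dx, dy, dz, ax, ay, az, gripper], ...]]. A call has 1 to 5 rows; each row shifts and turns the pose as measured when the row begins, along the tool's axes as they then stand; what a row does not reach is not made up. A row lasts 1/12 s, in which the tool goes at most 41.7 mm and 7.16 degrees, less where a joint would pass 70% of its speed; a pose out of reach is approached as far as the arm can. A call with a gripper value outside its range is refused whole. The fingers move at their own pace and stop on an object; FORCE is the grip in N (left out, the last holds). Time passes only in rows, so rows that do not move let the fingers close. It gives the time, the measured TCP pose, the force and the opening at its end, in the units of the state.
- bot.get_obs(): the state, without advancing time (a new reading comes with each control period).
- bot.camera(name): name is "scene" or "top"; returns the picture (420x560x3 uint8, red, green, blue); there is no depth.
- bot.get_calibration(name): a dict with "intrinsics" (3x3 intrinsics, pixels), "D" ([k1, k2, p1, p2, k3] as OpenCV has them; the pictures are not rectified), "pose" (4x4, takes a point from camera to world coordinates). Camera axes: x right, y down, z forward; pixel columns grow to the right and rows downward; lengths in m; the calibration is good to about 2 mm. A picture is of the moment at which its call begins. get_calibration takes no time and is no camera call.
- bot.job_done(): hands the job in, once; it reports no verdict.
Trained networks look in the newest picture that a camera, given by its name, has taken for a name from the list of things; names that differ only in an ending like _2 or _b are one class to them, and where a whole thing is asked for, a point or a joint stands for the part that bears it (a point fixed in the world has none). Each returns a list of dicts, best first, with "confidence" (0 to 1); they miss things now and then, are a little off and sometimes report something else, mostly with a low value. They report only what shows in the picture. A call takes as long as a camera call. They do not tell look-alikes from the thing itself.
- bot.masks_of(camera, thing): "pixels" (420x560 bool, what is visible of it) and "extent" ([left, top, right, bottom] in pixels, round what is visible of it).
- bot.mark_of(camera, thing): "uv" ([column, row] in pixels: a listed point, or the origin of a listed thing).
The state is a dict: "time": time; "q": joint angles; "qd": joint speeds; "joint_efforts": joint torques, N m; "ee_pos": TCP position; "tcp_rot": TCP orientation; "wrist_force": force on the tool from outside, world axes, zero at the start; "torque": the same for the moment, N m; "opening": finger opening in m.
Only numpy, scipy, OpenCV 4.12 (cv2) and the standard library are available. Lean on these libraries where they do the work, as an engineer would, in place of code of your own. Each camera call takes 0.05 s, during which the arm holds its last target. There are 200 camera calls.

## Working session

There is one attempt and no reset: what is moved stays moved. The work goes in short steps, Python scripts to look and compute and a shell command to move; the robot and the scene stay as the last step left them, time stands still between calls to the robot, and variables do not carry over. Pictures are saved under pics/ and viewed, about 8 in all and at most 12, crops included, and the job is handed in when it is done.

```bash
mkdir -p pics; cat > h.py <<'E'
import numpy as np, cv2
from workcell import bot
def cal(c):
    k=bot.get_calibration(c); return np.array(k["intrinsics"]),np.array(k["D"]),np.array(k["pose"])
def ray(c,uv):
    K,D,P=cal(c); p=cv2.undistortPoints(np.array([[uv]],float),K,D)[0,0]
    return P[:3,3],P[:3,:3]@np.array([p[0],p[1],1])
def onz(c,uv,z):
    o,d=ray(c,uv); return o+d*(z-o[2])/d[2]
def tri(a,b):
    A=0;B=0
    for c,uv in (("scene",a),("top",b)):
        o,d=ray(c,uv); d=d/np.linalg.norm(d); M=np.eye(3)-np.outer(d,d); A=A+M;B=B+M@o
    return np.linalg.solve(A,B)
def proj(c,X):
    K,D,P=cal(c); R=P[:3,:3].T
    return cv2.projectPoints(np.array(X,float).reshape(-1,3),cv2.Rodrigues(R)[0],-R@P[:3,3],K,D)[0][:,0]
def snap(c,f=None):
    im=bot.camera(c)
    if f: cv2.imwrite("pics/"+f,im[:,:,::-1])
    return im
E
python3 - <<'E'
from h import *
np.set_printoptions(precision=3,suppress=True)
for c in ("scene","top"):
    snap(c,c+"0.png"); print(c,cal(c)[2][:3,3])
    for t in ["bin_centre","bin_lip","stand","rail","bay","neighbour_centre","can_centre","driver"]:
        print(t,[(np.round(m["uv"],1),round(m["confidence"],2)) for m in bot.mark_of(c,t)][:3])
print(bot.get_obs())
a=cv2.imread("pics/scene0.png");b=cv2.imread("pics/top0.png")
E
```

```text
scene [1.167 0.408 0.931]
bin_centre [(array([278.7, 185.3]), 0.94), (array([421.5, 247.6]), 0.72), (array([303.3, 226.4]), 0.61)]
bin_lip [(array([277.1, 170. ]), 0.76), (array([288.7, 290.7]), 0.7), (array([295.3, 213. ]), 0.58)]
stand [(array([225.2, 172.4]), 0.8)]
rail [(array([217.6, 135.7]), 0.9)]
bay [(array([195.5, 151.7]), 0.43)]
neighbour_centre [(array([250. , 137.3]), 0.77)]
can_centre [(array([257.8, 243.5]), 0.97)]
driver [(array([367.7, 300.5]), 0.57)]
top [0.554 0.027 1.035]
bin_centre [(array([309.5, 274.2]), 0.94), (array([208.9, 130.7]), 0.92), (array([242.8, 218.6]), 0.72)]
bin_lip [(array([239.5, 221.8]), 0.92), (array([319.7, 267.1]), 0.88), (array([199. , 127.7]), 0.8)]
stand [(array([399.9, 258.3]), 0.95)]
rail [(array([423.8, 260.8]), 0.82)]
bay [(array([144.6, 204. ]), 0.68)]
neighbour_centre [(array([390.8, 297.6]), 0.91)]
can_centre [(array([280.1, 170. ]), 0.6)]
driver [(array([146.6, 204.2]), 0.8)]
{'time': 0.9, 'q': array([76.776,  4.979, 10.078, 95.099, -0.001, 89.999]), 'qd': array([ 0.005,  0.02 , -0.044,  0.01 , -0.03 , -0.008]), 'joint_efforts': array([ -0.003, -52.01 ,  46.485,   0.001,  -0.   ,   0.   ]), 'ee_pos': array([0.126, 0.535, 0.231]), 'tcp_rot': array([180.   ,   0.001, 166.777]), 'wrist_force': array([ 0.279,  0.283, -0.403]), 'torque': array([0.011, 0.057, 0.041]), 'opening': 0.08556369418562189}
```

View pics/scene0.png

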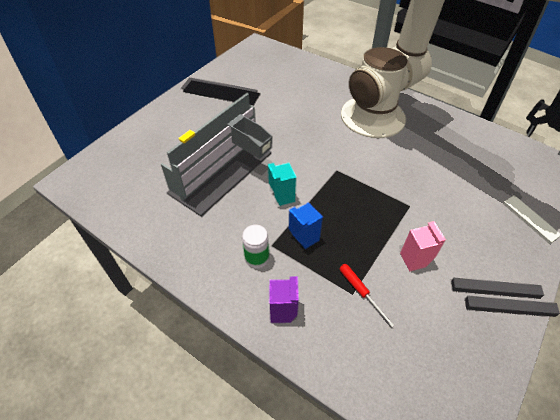

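View pics/top0.png

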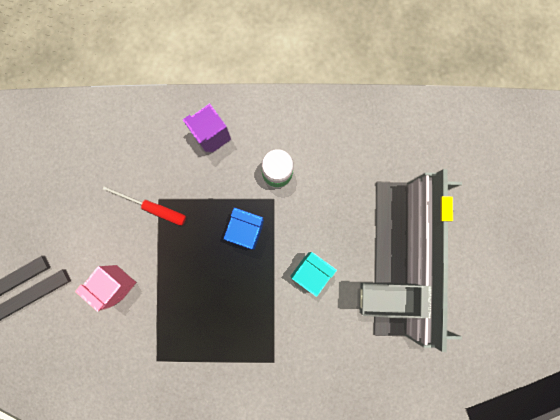

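The scene picture shows the blue bin upright at (305,225), can (257,245), driver (366,294), stand (220,165) with clip (187,136). In the top view the blue bin is at (243,228) and the clip at (447,208). Look-alikes are teal, purple and pink.

```bash
python3 - <<'E'
from h import *
np.set_printoptions(precision=3,suppress=True)
print("bin ctr",tri((303.3,226.4),(242.8,218.6)),"lip",tri((295.3,213),(239.5,221.8)))
print("rail",tri((217.6,135.7),(423.8,260.8)),onz("top",(423.8,260.8),.165),"stand",onz("top",(399.9,258.3),0),onz("scene",(225.2,172.4),0))
print("can",tri((257.8,243.5),(280.1,170)),"nei",tri((250,137.3),(390.8,297.6)),"drv",onz("top",(146.6,204.2),0),onz("scene",(367.7,300.5),0))
for c in ("scene","top"):
    im=cv2.imread(f"pics/{c}0.png"); h=cv2.cvtColor(im,cv2.COLOR_BGR2HSV)
    y=cv2.inRange(h,(24,150,120),(34,255,255)); n,l,s,ct=cv2.connectedComponentsWithStats(y)
    for i in range(1,n):
        if s[i,4]>20: print(c,"clip",ct[i],s[i])
u=onz("top",(447,208),.21); print("clip",u)
T=cv2.imread("pics/top0.png"); S=cv2.imread("pics/scene0.png")
a=cv2.resize(T[190:270,200:290],None,fx=4.4,fy=4.4,interpolation=2); b=cv2.resize(S[190:270,260:350],None,fx=4.4,fy=4.4,interpolation=2)
cv2.imwrite("pics/bin.png",np.hstack([a,b]))
E
```

```text
bin ctr [0.626 0.096 0.084] lip [0.624 0.086 0.132]
rail [ 0.542 -0.256  0.16 ] [ 0.541 -0.252  0.165] stand [ 0.544 -0.251  0.   ] [ 0.536 -0.257 -0.   ]
can [0.729 0.021 0.064] nei [ 0.47  -0.196  0.132] drv [0.666 0.317 0.   ] [0.671 0.331 0.   ]
scene clip [186.611 135.981] [179 130  16  13 108]
top clip [446.688 208.627] [441 196  12  25 279]
clip [ 0.636 -0.284  0.21 ]
```

View pics/bin.png

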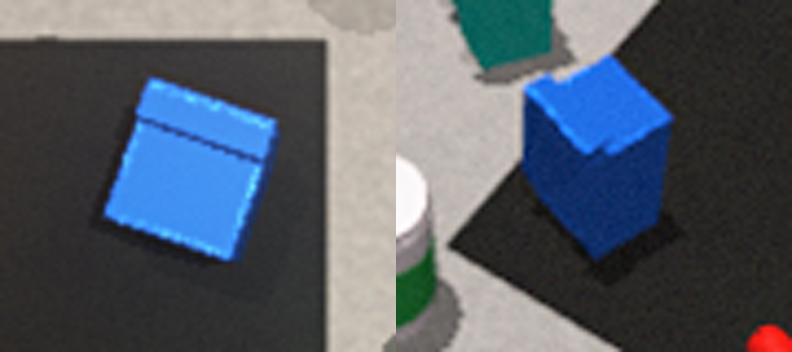

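The crop shows the lip strip on the bin's far side (upper edge in the top view). So the mouth faces away from the robot, and the bin topples towards the robot.

```bash
cat >> h.py <<'E'
from scipy.spatial.transform import Rotation as Ro
def go(p,rpy=None):
    """print shift (cm, tool axes) and turn (rad, tool axes) to target; turn is to be applied after or alongside"""
    o=bot.get_obs(); R=Ro.from_euler('xyz',o["tcp_rot"],degrees=True)
    s=R.inv().apply(np.array(p)-o["ee_pos"])*100
    w=(R.inv()*Ro.from_euler('xyz',rpy,degrees=True)).as_rotvec() if rpy is not None else 0
    print("t",o["time"],"pos",o["ee_pos"],"rpy",o["tcp_rot"],"F",o["wrist_force"],"open",o["opening"]); print("shift",s,"turn",w)
E
python3 - <<'E'
from h import *
np.set_printoptions(precision=3,suppress=True)
f=lambda x,y:(200+x/4.4,190+y/4.4)
A=[onz("top",f(*p),z)[:2] for p,z in (((105,215),.11),((235,260),.11),((277,122),.125),((150,78),.125))]
A=np.array(A); print(A, np.linalg.norm(A-np.roll(A,-1,0),axis=1))
zd=(A[2]+A[3]-A[0]-A[1]); print("z yaw",np.degrees(np.arctan2(zd[1],zd[0]))); yd=A[0]-A[1]; print("y yaw",np.degrees(np.arctan2(yd[1],yd[0])))
c=A.mean(0); print("centre",c)
# check in scene: project predicted corners
X=[[*a,z] for a,z in zip(A,(.11,.11,.125,.125))]; print("scene crop px",[( (u-260)*4.4+396,(v-190)*4.4) for u,v in proj("scene",X)])
go([c[0],c[1],.2],[180,0,162])
E
```

```text
[[0.585 0.129]
 [0.565 0.07 ]
 [0.626 0.051]
 [0.645 0.108]] [0.062 0.064 0.06  0.064]
z yaw -18.34951866300434
y yaw 71.04383387372815
centre [0.605 0.09 ]
scene crop px [(np.float64(668.8781747704363), np.float64(114.70767791698263)), (np.float64(604.197184598535), np.float64(49.26530046086075)), (np.float64(521.8637359711189), np.float64(83.29959977275449)), (np.float64(583.8885848294227), np.float64(149.9097392917775))]
t 0.9 pos [0.126 0.535 0.231] rpy [180.      0.001 166.777] F [ 0.279  0.283 -0.403] open 0.08556369418562189
shift [-56.855 -32.425   3.129] turn [0.    0.    0.083]
```

```bash
python3 -m pendant '[[[-2.8,-1.6,0,0,0,0.005,100],[-2.8,-1.6,0,0,0,0.005,100],[-2.8,-1.6,0,0,0,0.005,100],[-2.8,-1.6,0,0,0,0.005,100],[-2.8,-1.6,0,0,0,0.005,100]]]' 40
python3 -m pendant '[[[-2.8,-1.6,0,0,0,0.005,100],[-2.8,-1.6,0,0,0,0.005,100],[-2.8,-1.6,0,0,0,0.005,100],[-2.8,-1.6,0,0,0,0.005,100],[-2.8,-1.6,0,0,0,0.005,100]]]'
python3 -m pendant '[[[-2.8,-1.6,0,0,0,0.005,100],[-2.8,-1.6,0,0,0,0.005,100],[-2.8,-1.6,0,0,0,0.005,100],[-2.8,-1.6,0,0,0,0.005,100],[-2.8,-1.6,0,0,0,0.005,100]]]'
python3 -c "
from h import *
go([.605,.09,.2],[180,0,161.5])"
```

```text
time: 1.32
ee_pos: [0.2426, 0.424, 0.2296]
tcp_rot: [-180.0, -0.1, 165.8]
wrist_force: [1.1, 0.2, -0.0]
opening: 0.0855
time: 1.73
ee_pos: [0.3619, 0.3047, 0.2301]
tcp_rot: [179.9, -0.0, 164.4]
wrist_force: [0.1, 1.1, -0.4]
opening: 0.0857
time: 2.15
ee_pos: [0.4787, 0.1816, 0.231]
tcp_rot: [179.8, 0.1, 162.9]
wrist_force: [0.4, 2.0, -0.0]
opening: 0.0854
t 2.15 pos [0.47872629 0.18163108 0.23100074] rpy [1.79818683e+02 9.47356292e-02 1.62880277e+02] F [ 0.39284635  2.02205922 -0.0096347 ] open 0.08541244798248948
shift [-14.76006589  -5.04985788   3.10851829] turn [0.00318434 0.00161525 0.02409296]
```

```bash
python3 -m pendant '[[[-3,-1,0.3,0,0,0.005,100],[-3,-1,0.3,0,0,0.005,100],[-3,-1,0.3,0,0,0.005,100],[-3,-1,0.3,0,0,0.005,100],[-2.5,-0.9,0.3,0,0,0.005,100]]]'
python3 -m pendant '[[[0,0,0,0,0,0,100],[0,0,0,0,0,0,100]]]'
python3 - <<'E'
from h import *
np.set_printoptions(precision=4,suppress=True)
go([.605,.09,.17],[180,0,161.5])
S=snap("scene"); T=snap("top")
a=cv2.resize(T[150:280,190:320],(400,400),interpolation=2); b=cv2.resize(S[150:280,240:370],(400,400),interpolation=2)
cv2.imwrite("pics/above.png",np.hstack([a,b])[:,:,::-1])
E
```

```text
time: 2.57
ee_pos: [0.6078, 0.0831, 0.2172]
tcp_rot: [179.7, 0.3, 161.2]
wrist_force: [0.2, 1.2, 0.2]
opening: 0.0853
time: 2.73
ee_pos: [0.6109, 0.079, 0.2144]
tcp_rot: [179.8, 0.2, 161.0]
wrist_force: [-0.9, 1.0, 1.3]
opening: 0.0851
t 2.7333 pos [0.6109 0.079  0.2144] rpy [179.8067   0.1503 160.9503] F [-0.8781  1.0279  1.3485] open 0.08512172873963181
shift [0.931  0.8275 4.4405] turn [ 0.0034  0.0026 -0.0096]
```

View pics/above.png

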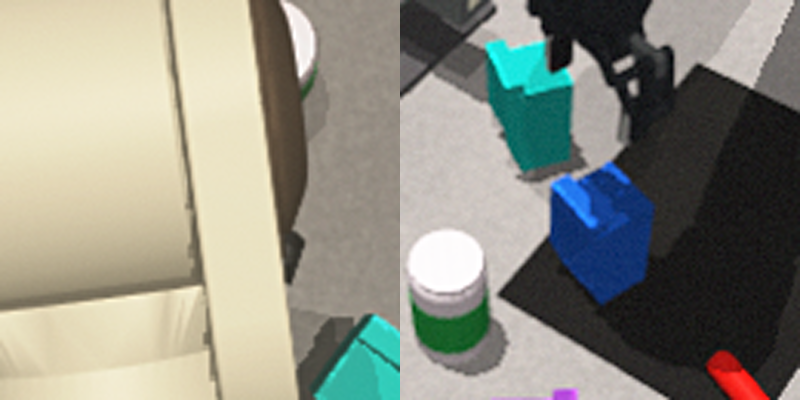

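```bash
python3 -m pendant '[[[0.5,0.45,1.5,0,0,0,100],[0.4,0.4,2,0,0,0,100],[0,0,0,0,0,0,100],[0,0,0,0,0,0,100]]]'
python3 -c "
from h import *
np.set_printoptions(precision=4,suppress=True)
go([.605,.09,.068],[180,0,161.5])"
```

```text
time: 3.17
ee_pos: [0.6025, 0.0941, 0.1818]
tcp_rot: [179.7, 0.3, 161.2]
wrist_force: [-0.7, 0.1, -0.1]
opening: 0.0852
t 3.1667 pos [0.6025 0.0941 0.1818] rpy [179.6917   0.3358 161.2344] F [-0.7367  0.1286 -0.1499] open 0.08518449107465109
shift [-0.2987 -0.3677 11.3794] turn [ 0.0054  0.0059 -0.0046]
```

```bash
python3 -m pendant '[[[-0.2,-0.3,2,0.005,0.006,0,100],[-0.1,-0.1,2.5,0,0,0,100],[0,0,2.5,0,0,0,100],[0,0,1.5,0,0,0,100],[0,0,0,0,0,0,100]]]'
python3 -c "
from h import *
np.set_printoptions(precision=4,suppress=True)
go([.605,.09,.068],[180,0,161.5])"
```

```text
time: 3.58
ee_pos: [0.6054, 0.092, 0.1031]
tcp_rot: [179.7, 0.5, 161.5]
wrist_force: [-0.3, -0.3, -0.2]
opening: 0.0857
t 3.5833 pos [0.6054 0.092  0.1031] rpy [179.7039   0.5249 161.5097] F [-0.3379 -0.3475 -0.2102] open 0.08565345489289426
shift [ 0.0125 -0.2181  3.5092] turn [0.0052 0.0092 0.0002]
```

```bash
python3 -m pendant '[[[0,-0.15,1.3,0.005,0.01,0,100],[0,0,1.3,0,0,0,100],[0,0,0.6,0,0,0,100],[0,0,0,0,0,0,100],[0,0,0,0,0,0,100]]]'
python3 -m pendant '[[[0,0,0,0,0,0,0],[0,0,0,0,0,0,0],[0,0,0,0,0,0,0],[0,0,0,0,0,0,0],[0,0,0,0,0,0,0]]]' 40
python3 -m pendant '[[[0,0,0,0,0,0,0],[0,0,0,0,0,0,0],[0,0,0,0,0,0,0],[0,0,0,0,0,0,0],[0,0,0,0,0,0,0]]]' 40
```

```text
time: 4.0
ee_pos: [0.6066, 0.0913, 0.0736]
tcp_rot: [179.9, 0.2, 161.6]
wrist_force: [-0.5, 0.1, 0.8]
opening: 0.0856
time: 4.42
ee_pos: [0.6075, 0.0914, 0.0758]
tcp_rot: [179.8, 0.3, 161.6]
wrist_force: [0.1, 0.7, -3.0]
opening: 0.0596
time: 4.83
ee_pos: [0.6071, 0.0914, 0.0752]
tcp_rot: [179.8, 0.2, 161.6]
wrist_force: [-0.1, -0.6, -1.3]
opening: 0.0594
```

```bash
python3 -m pendant '[[[0,0,-0.8,0,0,0,0],[0,0,-0.8,0,0,0,0],[0,0,-0.3,0,0,0,0],[0,0,0,0,0,0,0]]]'
python3 -m pendant '[[[0,0,0,0,-0.06,0,0],[0,0,0,0,-0.1,0,0],[0,0,0,0,-0.1,0,0],[0,0,0,0,-0.1,0,0],[0,0,0,0,-0.1,0,0]]]'
python3 -c "
from h import *
np.set_printoptions(precision=4,suppress=True)
go([.607,.091,.09],[180,0,161.5]);print(bot.get_obs()['q'])"
```

```text
time: 5.17
ee_pos: [0.6069, 0.0913, 0.0962]
tcp_rot: [179.9, 0.2, 161.6]
wrist_force: [-0.0, -0.8, -2.0]
opening: 0.0593
time: 5.58
ee_pos: [0.6115, 0.0902, 0.0986]
tcp_rot: [179.6, 27.6, 161.1]
wrist_force: [-0.2, -0.4, -2.0]
opening: 0.0595
t 5.5833 pos [0.6115 0.0902 0.0986] rpy [179.6202  27.5945 161.1475] F [-0.1602 -0.4373 -1.9531] open 0.05948297539065194
shift [ 0.7996 -0.0712  0.5572] turn [ 0.005   0.4816 -0.0044]
[ 15.093   -9.1119 -23.2134  52.2565 -14.6642  30.767 ]
```

```bash
python3 -m pendant '[[[0,0,0,0,-0.1,0,0],[0,0,0,0,-0.12,0,0],[0,0,0,0,-0.12,0,0],[0,0,0,0,-0.12,0,0],[0,0,0,0,-0.1,0,0]]]'
python3 -m pendant '[[[0,0,0,0,-0.05,0,0],[0,0,0,0,0,0,0],[0,0,0,0,0,0,0]]]'
python3 - <<'E'
from h import *
np.set_printoptions(precision=4,suppress=True)
go([.607,.091,.065],[180,65,161.5]);print(bot.get_obs()['q'])
S=snap("scene")
cv2.imwrite("pics/tilt.png",cv2.resize(S[120:300,220:420],None,fx=3,fy=3,interpolation=2)[:,:,::-1])
E
```

```text
time: 6.0
ee_pos: [0.6104, 0.0903, 0.1055]
tcp_rot: [178.2, 61.3, 159.7]
wrist_force: [2.1, 1.2, -2.5]
opening: 0.0595
time: 6.25
ee_pos: [0.6054, 0.0901, 0.0997]
tcp_rot: [178.7, 64.2, 160.2]
wrist_force: [-0.6, 0.2, -1.5]
opening: 0.0599
t 6.25 pos [0.6054 0.0901 0.0997] rpy [178.6547  64.1618 160.1643] F [-0.596   0.2318 -1.4885] open 0.059899323951362174
shift [3.0679 0.098  1.6257] turn [ 0.0024 -0.0145 -0.0102]
[ 25.2739 -26.0578 -56.6962   3.1291 -38.3809  23.1966]
```

View pics/tilt.png

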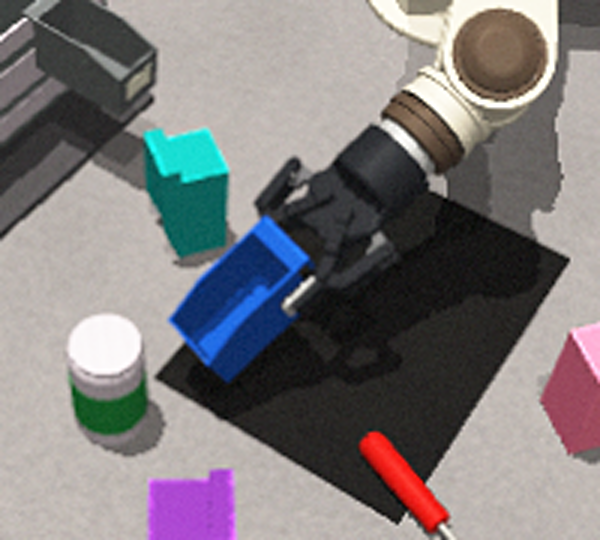

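```bash
python3 -m pendant '[[[0.8,0,0.4,0,0,0,0],[0.8,0,0.4,0,0,0,0],[0.8,0,0.4,0,0,0,0],[0,0,0,0,0,0,0],[0,0,0,0,0,0,0]]]'
python3 -c "
from h import *
np.set_printoptions(precision=4,suppress=True)
go([.607,.091,.061],[180,65,161.5]);print(bot.get_obs()['q'])"
```

```text
time: 6.72
ee_pos: [0.6098, 0.0905, 0.0749]
tcp_rot: [178.2, 64.0, 159.6]
wrist_force: [-0.4, -0.1, -1.8]
opening: 0.0596
t 6.7167 pos [0.6098 0.0905 0.0749] rpy [178.1752  64.0392 159.6221] F [-0.3748 -0.1355 -1.7588] open 0.05960492255393433
shift [ 1.3711 -0.0614  0.3583] turn [ 0.0023 -0.0165 -0.0144]
[ 25.0343 -22.5301 -57.5504  -1.218  -38.1436  23.3536]
```

```bash
python3 -m pendant '[[[0.6,0,0.2,0,0,0,0],[0.5,0,0.2,0,0,0,0],[0.2,0,0.1,0,0,0,0],[0,0,0,0,0,0,0],[0,0,0,0,0,0,0]]]'
python3 -c "
from h import *
np.set_printoptions(precision=4,suppress=True)
go([.607,.091,.061],[180,65,161.5]);print(bot.get_obs()['q'])"
```

```text
time: 7.13
ee_pos: [0.6105, 0.0911, 0.0623]
tcp_rot: [177.9, 64.2, 159.3]
wrist_force: [-0.4, -0.1, -1.5]
opening: 0.0597
t 7.1333 pos [0.6105 0.0911 0.0623] rpy [177.8948  64.1733 159.2656] F [-0.4022 -0.1009 -1.5235] open 0.05967039197551196
shift [ 0.2585 -0.1232 -0.2342] turn [ 0.0015 -0.0141 -0.017 ]
[ 25.1206 -20.747  -58.1427  -3.698  -38.3077  23.4775]
```

```bash
python3 -m pendant '[[[0.3,0,0.1,0,0,0,0],[0.2,0,0.1,0,0,0,0],[0,0,0,0,0,0,0]]]'
python3 -m pendant '[[[0,0,0,0,0,0,100],[0,0,0,0,0,0,100],[0,0,0,0,0,0,100],[0,0,0,0,0,0,100],[0,0,0,0,0,0,100]]]'
python3 -m pendant '[[[0,0,0,0,0,0,100],[0,0,0,0,0,0,100],[0,0,0,0,0,0,100]]]'
python3 - <<'E'
from h import *
S=snap("scene")
cv2.imwrite("pics/rel.png",cv2.resize(S[120:300,220:420],None,fx=3,fy=3,interpolation=2)[:,:,::-1])
E
```

```text
time: 7.38
ee_pos: [0.6123, 0.0916, 0.0621]
tcp_rot: [177.2, 64.6, 158.5]
wrist_force: [-0.1, -0.1, -2.0]
opening: 0.0594
time: 7.8
ee_pos: [0.6126, 0.0921, 0.0627]
tcp_rot: [177.0, 64.6, 158.4]
wrist_force: [0.1, 0.5, 0.1]
opening: 0.0848
time: 8.05
ee_pos: [0.6125, 0.0921, 0.0625]
tcp_rot: [177.1, 64.6, 158.4]
wrist_force: [-0.6, -0.0, -0.2]
opening: 0.0854
```

View pics/rel.png

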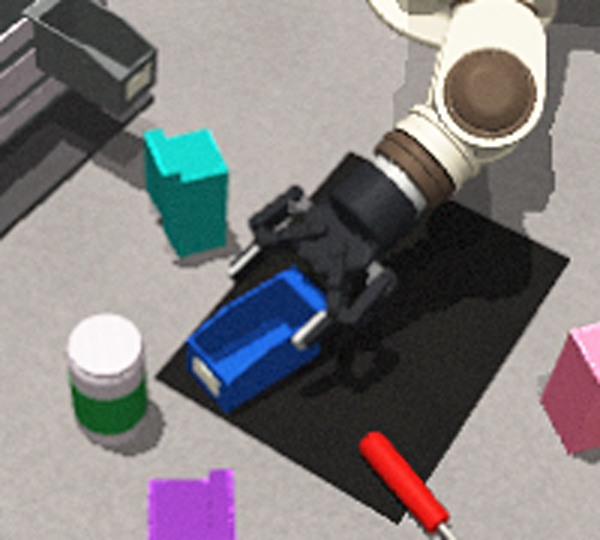

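Picture: the bin sits on its base at (258,340 in the crop), with the fingers open on either side. I'll back out along the tool axis, then return to tool-down.

```bash
python3 -m pendant '[[[-0.5,0,-1.5,0,0,0,100],[-1,0,-2,0,0,0,100],[-2,0,-2,0,0,0,100],[-2,0,-2,0,0,0,100],[-2,0,-1.5,0,0,0,100]]]'
python3 -m pendant '[[[-1.5,0,-0.5,0,0.1,0,100],[-1.5,0,-0.5,0,0.12,0,100],[-1.5,0,-1,0,0.12,0,100],[-1,0,-1,0,0.12,0,100],[0,0,-1,0,0.12,0,100]]]'
python3 -m pendant '[[[0,0,0,0,0.12,0,100],[0,0,0,0,0.12,0,100],[0,0,0,0,0.12,0,100],[0,0,0,0,0.12,0,100],[0,0,0,0,0.1,0,100]]]'
python3 - <<'E'
from h import *
np.set_printoptions(precision=4,suppress=True)
go([.55,.1,.2],[180,0,161.5]);print(bot.get_obs()['q'])
S=snap("scene");T=snap("top")
for c in("scene","top"):
    snap(c)
    for t in("bin_centre","bin_lip"): print(c,t,[(np.round(m["uv"],1),round(m["confidence"],2)) for m in bot.mark_of(c,t)][:5])
cv2.imwrite("pics/base.png",np.hstack([cv2.resize(T[150:290,180:320],(400,400),interpolation=2),cv2.resize(S[150:290,240:380],(400,400),interpolation=2)])[:,:,::-1])
E
```

```text
time: 8.52
ee_pos: [0.5608, 0.1039, 0.1622]
tcp_rot: [178.6, 64.0, 159.8]
wrist_force: [0.3, 0.2, -0.4]
opening: 0.0857
time: 8.93
ee_pos: [0.5544, 0.1037, 0.2358]
tcp_rot: [179.1, 29.9, 160.8]
wrist_force: [1.6, 0.5, -0.6]
opening: 0.0851
time: 9.35
ee_pos: [0.5562, 0.1048, 0.2472]
tcp_rot: [178.5, -4.3, 161.1]
wrist_force: [1.2, -0.0, -0.4]
opening: 0.0852
t 9.35 pos [0.5562 0.1048 0.2472] rpy [178.4529  -4.2732 161.1469] F [ 1.1585 -0.0224 -0.3881] open 0.08520277854120137
shift [ 0.0757 -0.7828  4.7149] turn [ 0.0272 -0.0745 -0.0072]
[  8.9804  10.8086  18.2185 100.4683   3.3625  27.8014]
scene bin_centre [(array([280.2, 183.7]), 0.9), (array([284.4, 301.7]), 0.9), (array([305.3, 232. ]), 0.75), (array([214.8, 132.4]), 0.66), (array([422. , 249.9]), 0.62)]
scene bin_lip [(array([321.1, 218.7]), 0.9), (array([431.6, 229.4]), 0.88), (array([274.6, 167.3]), 0.85), (array([288.5, 289.7]), 0.82)]
top bin_centre [(array([312.5, 272.9]), 0.96), (array([105.8, 287.8]), 0.81), (array([207.9, 129.2]), 0.56), (array([426.6, 258.7]), 0.4)]
top bin_lip [(array([200.1, 127.8]), 0.95), (array([ 90.6, 295.7]), 0.83), (array([317. , 266.6]), 0.75)]
```

View pics/base.png

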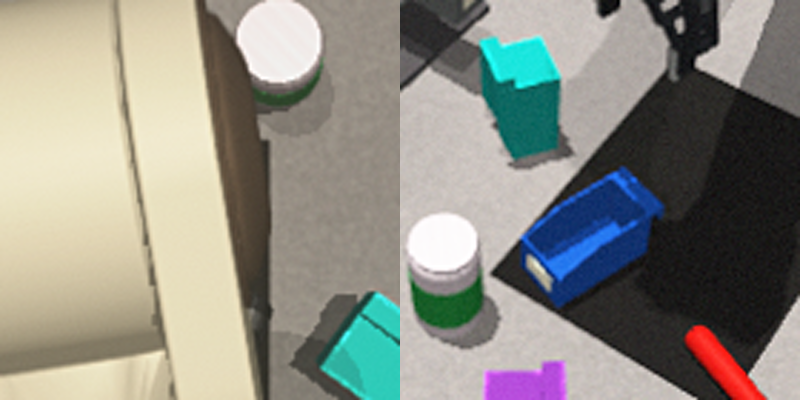

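```bash
cat > fit.py <<'E'
from h import *
from scipy.optimize import minimize
def mask(im):
    h=cv2.cvtColor(im,cv2.COLOR_RGB2HSV); m=cv2.inRange(h,(105,150,50),(118,255,255))
    cs=cv2.findContours(m,0,2)[0]; cs=[c for c in cs if cv2.contourArea(c)>60]
    return m,cs
def model(p,c,z0=0,s=4):
    x,y,a=p; ca,sa=np.cos(a),np.sin(a); im=np.zeros((420*s,560*s),np.uint8)
    body=[(-55,-32.5),(55,-32.5),(55,32.5),(-10,32.5),(-55,17.5)]; fl=[(50,28.5),(50,32.5),(70,32.5),(70,14.5),(66,14.5),(66,28.5)]
    for poly in (body,fl):
        X=[[x+(u*ca-v*sa)/1e3,y+(u*sa+v*ca)/1e3,z0+(w+32.5)/1e3] for u,w in poly for v in(-30,30)]
        uv=proj(c,X)
        if poly is fl: 
            for k in (slice(0,8),slice(4,12)):
                cv2.fillConvexPoly(im,cv2.convexHull(np.round(((uv[k] if k.start==0 else uv[[4,5,6,7,8,9]])+.5)*s).astype(np.int32)),255)
        else: cv2.fillConvexPoly(im,cv2.convexHull(np.round((uv+.5)*s).astype(np.int32)),255)
    return im
E
python3 - <<'E'
from fit import *
np.set_printoptions(precision=4,suppress=True)
im=snap("scene"); m,cs=mask(im); M=np.zeros_like(m)
cs=[c for c in cs if 270<c[:,0,0].mean()<350 and 190<c[:,0,1].mean()<270]; print([cv2.boundingRect(c) for c in cs])
cv2.fillPoly(M,cs,255); Mb=cv2.resize(M,None,fx=4,fy=4,interpolation=0)>0
def cost(p):
    q=model(p,"scene")>0; return 1-(q&Mb).sum()/(q|Mb).sum()
best=min((minimize(cost,[x,y,np.radians(160)],method="Nelder-Mead",options=dict(initial_simplex=[[x,y,2.8],[x+.02,y,2.8],[x,y+.02,2.8],[x,y,3.0]])) for x,y in((.58,.1),(.56,.12))),key=lambda r:r.fun)
x,y,a=best.x; print(best.x,np.degrees(a),best.fun)
T=cv2.imread("pics/top0.png")
# zoom x4 crop of stand: cols 370..470 rows 165..355, rotate 90 to lay flat
cr=cv2.resize(T[160:360,370:470],None,fx=4,fy=4,interpolation=2); cv2.imwrite("pics/stand.png",cv2.rotate(cr,cv2.ROTATE_90_COUNTERCLOCKWISE))
E
```

```text
[(282, 208, 51, 50)]
[0.6101 0.0948 2.8234] 161.76828213898403 0.02718681223838082
```

View pics/stand.png

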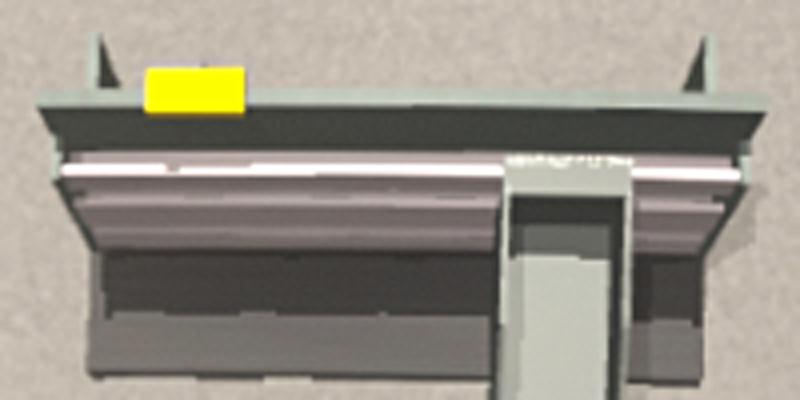

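```bash
python3 - <<'E'
from h import *
np.set_printoptions(precision=4,suppress=True)
f=lambda u,v:(470-v/4-.5,160+u/4-.5)
L=onz("top",f(62,170),.165);R=onz("top",f(740,175),.165); C=onz("top",f(195,90),.212)
print(L,R,np.linalg.norm(L-R),"mid",(L+R)/2); y=(L-R)/np.linalg.norm(L-R) ; yaw=np.degrees(np.arctan2(y[1],y[0])); print("stand y-axis yaw",yaw,"clip",C)
n=np.array([y[1],-y[0],0]); print("n (stand +x)",n,"clip behind rail",(C-L)@n)
s=(C-L)@y; bay=L+s*y; print("bay",bay,"from mid",(bay-(L+R)/2)@y)
# check in scene
print("scene proj bay, mid, clip",proj("scene",[bay,(L+R)/2,C,L,R]))
go([.602,.0975,.12],[180,0,161.8])
E
```

```text
[ 0.7043 -0.2635  0.165 ] [ 0.3844 -0.2539  0.165 ] 0.3200451743316668 mid [ 0.5444 -0.2587  0.165 ]
stand y-axis yaw -1.730961968580466 clip [ 0.6357 -0.2829  0.212 ]
n (stand +x) [-0.0302 -0.9995  0.    ] clip behind rail 0.021481419391318778
bay [ 0.6363 -0.2615  0.165 ] from mid 0.09195049403973453
scene proj bay, mid, clip [[194.6297 151.9882]
 [216.952  134.5162]
 [186.2703 136.1331]
 [176.9998 165.8793]
 [252.0396 107.3121]]
t 9.8 pos [0.5547 0.1053 0.248 ] rpy [178.4743  -3.8231 161.2438] F [-0.0015 -0.3521 -0.6386] open 0.08554545939862596
shift [-5.5745  0.4545 12.4676] turn [ 0.0269 -0.0666 -0.0106]
```

```bash
python3 -m pendant '[[[-1.2,0,2,0.02,-0.06,-0.01,100],[-1.5,0.1,2.5,0,0,0,100],[-1.3,0.1,2.5,0,0,0,100],[-1,0.1,2,0,0,0,100],[0,0,0,0,0,0,100]]]'
python3 -m pendant '[[[0,0,0,0,0,0,100],[0,0,0,0,0,0,100]]]'
python3 -c "
from h import *
np.set_printoptions(precision=4,suppress=True)
go([.602,.0975,.025],[180,0,161.8])"
```

```text
time: 10.22
ee_pos: [0.6015, 0.0957, 0.1635]
tcp_rot: [179.2, 0.8, 162.0]
wrist_force: [0.1, -0.1, -0.7]
opening: 0.0855
time: 10.38
ee_pos: [0.6001, 0.0961, 0.1658]
tcp_rot: [179.2, 0.9, 162.1]
wrist_force: [-0.1, -0.2, 0.5]
opening: 0.0851
t 10.3833 pos [0.6001 0.0961 0.1658] rpy [179.1852   0.8979 162.0644] F [-0.0887 -0.2044  0.5168] open 0.08512711915013356
shift [ 0.0801 -0.0082 14.0842] turn [0.0143 0.0156 0.0047]
```

```bash
python3 -m pendant '[[[0,0,2,0.014,0.015,0.005,100],[0,0,2.5,0,0,0,100],[0,0,2.5,0,0,0,100],[0,0,2,0,0,0,100],[0,0,0,0,0,0,100]]]'
python3 -m pendant '[[[0,0,1.2,0,0,0,100],[0,0,1.2,0,0,0,100],[0,0,0,0,0,0,100]]]'
python3 -c "
from h import *
np.set_printoptions(precision=4,suppress=True)
go([.602,.0975,.025],[180,0,161.8])"
```

```text
time: 10.8
ee_pos: [0.6024, 0.0981, 0.0828]
tcp_rot: [179.7, 0.8, 161.8]
wrist_force: [-0.5, 0.2, -1.0]
opening: 0.0855
time: 11.05
ee_pos: [0.6036, 0.0988, 0.0609]
tcp_rot: [179.6, 1.0, 161.8]
wrist_force: [0.2, -0.2, -0.6]
opening: 0.0854
t 11.05 pos [0.6036 0.0988 0.0609] rpy [179.5689   0.977  161.8463] F [ 0.1876 -0.1656 -0.5829] open 0.08535175727569885
shift [ 0.1722 -0.2015  3.5903] turn [0.0075 0.017  0.0009]
```

```bash
python3 -m pendant '[[[0.1,-0.15,1.2,0.007,0.017,0,100],[0,0,1.2,0,0,0,100],[0,0,1,0,0,0,100],[0,0,0.6,0,0,0,100],[0,0,0,0,0,0,100]]]'
python3 -m pendant '[[[0,0,0,0,0,0,100]]]'
python3 -c "
from h import *
np.set_printoptions(precision=4,suppress=True)
go([.602,.0975,.025],[180,0,161.8])"
```

```text
time: 11.47
ee_pos: [0.6035, 0.0978, 0.019]
tcp_rot: [179.9, 0.1, 161.8]
wrist_force: [-1.0, -0.2, -0.1]
opening: 0.0853
time: 11.55
ee_pos: [0.6033, 0.0977, 0.0185]
tcp_rot: [180.0, 0.0, 161.8]
wrist_force: [-0.3, 0.0, -0.4]
opening: 0.0856
t 11.55 pos [0.6033 0.0977 0.0185] rpy [179.9612   0.0059 161.8375] F [-0.2935  0.0133 -0.4289] open 0.08558988137277976
shift [ 0.1144 -0.0578 -0.655 ] turn [0.0007 0.0001 0.0007]
```

```bash
python3 -m pendant '[[[0,0,-0.6,0,0,0,100],[0,0,0,0,0,0,0],[0,0,0,0,0,0,0],[0,0,0,0,0,0,0],[0,0,0,0,0,0,0]]]' 50
python3 -m pendant '[[[0,0,0,0,0,0,0],[0,0,0,0,0,0,0],[0,0,0,0,0,0,0],[0,0,0,0,0,0,0],[0,0,0,0,0,0,0]]]' 50
python3 -c "
from h import *
np.set_printoptions(precision=4,suppress=True)
go([.602,.0975,.19],[180,0,161.8])"
```

```text
time: 11.97
ee_pos: [0.6041, 0.0978, 0.027]
tcp_rot: [179.9, 0.1, 161.8]
wrist_force: [0.6, -0.0, -2.3]
opening: 0.0597
time: 12.38
ee_pos: [0.6037, 0.0978, 0.0264]
tcp_rot: [179.9, 0.1, 161.8]
wrist_force: [0.7, -0.2, -1.8]
opening: 0.0591
t 12.3833 pos [0.6037 0.0978 0.0264] rpy [179.9244   0.0817 161.8376] F [ 0.7144 -0.155  -1.7861] open 0.05907443180897251
shift [  0.1271  -0.0572 -16.3556] turn [0.0013 0.0014 0.0007]
```

```bash
python3 -m pendant '[[[0,0,-1,0,0,0,0],[0,0,-2.5,0,0,0,0],[0,0,-3,0,0,0,0],[0,0,-3,0,0,0,0],[0,0,-3,0,0,0,0]]]'
python3 -m pendant '[[[0,0,-3,0,0,0,0],[0,0,-1,0,0,0,0],[0,0,0,0,0,-0.08,0],[0,0,0,0,0,-0.12,0],[0,0,0,0,0,-0.12,0]]]'
python3 -m pendant '[[[0,0,0,0,0,-0.12,0],[0,0,0,0,0,-0.12,0],[0,0,0,0,0,-0.12,0],[0,0,0,0,0,-0.12,0],[0,0,0,0,0,-0.12,0]]]'
python3 -c "
from h import *
np.set_printoptions(precision=4,suppress=True)
go([.602,.0975,.2],[180,0,268.3])"
```

```text
time: 12.8
ee_pos: [0.599, 0.0969, 0.1494]
tcp_rot: [-179.7, -0.7, 161.8]
wrist_force: [1.6, 0.8, -2.0]
opening: 0.0592
time: 13.22
ee_pos: [0.6016, 0.0973, 0.2058]
tcp_rot: [179.9, 0.2, -179.4]
wrist_force: [0.4, -0.9, -2.7]
opening: 0.0594
time: 13.63
ee_pos: [0.6015, 0.0973, 0.2111]
tcp_rot: [-179.8, 0.4, -143.6]
wrist_force: [-0.3, -0.4, -2.2]
opening: 0.0593
t 13.6333 pos [0.6015 0.0973 0.2111] rpy [-179.834     0.3829 -143.5592] F [-0.3395 -0.4476 -2.2267] open 0.05933540096470421
shift [-0.0482 -0.0126  1.1149] turn [-0.0057  0.0049 -0.9051]
```

```bash
python3 -m pendant '[[[0,0,0,0,0,-0.12,0],[0,0,0,0,0,-0.12,0],[0,0,0,0,0,-0.12,0],[0,0,0,0,0,-0.12,0],[0,0,0,0,0,-0.12,0]]]'
python3 -m pendant '[[[0,0,0,0,0,-0.12,0],[0,0,0,0,0,-0.12,0],[0,0,0,0,0,0,0],[0,0,0,0,0,0,0]]]'
python3 - <<'E'
from h import *
np.set_printoptions(precision=4,suppress=True)
n=np.array([-.0302,-.9995,0]); bay=np.array([.6363,-.2615,.165])
# TCP target: bin centre x=-60.5 in front; tcp = centre +7mm n ; z: centre .136 -> tcp -.0061
for dx in (-.115,-.0605):
    t=bay+n*(dx+.007); t[2]=.136+.035-.0061; print(dx,t); go(t,[180,0,268.3])
E
```

```text
time: 14.05
ee_pos: [0.601, 0.0972, 0.2155]
tcp_rot: [-179.5, 0.3, -107.8]
wrist_force: [0.5, -0.9, -1.7]
opening: 0.0595
time: 14.38
ee_pos: [0.6006, 0.0972, 0.2187]
tcp_rot: [-179.3, 0.2, -93.3]
wrist_force: [-0.5, 1.1, -2.5]
opening: 0.0596
-0.115 [ 0.6396 -0.1536  0.1649]
t 14.3833 pos [0.6006 0.0972 0.2187] rpy [-179.3434    0.1752  -93.2835] F [-0.4758  1.1492 -2.4562] open 0.059561616032054863
shift [24.8231 -5.2655  5.3657] turn [-0.0115  0.0029 -0.0277]
-0.0605 [ 0.6379 -0.208   0.1649]
t 14.3833 pos [0.6006 0.0972 0.2187] rpy [-179.3434    0.1752  -93.2835] F [-0.4758  1.1492 -2.4562] open 0.059561616032054863
shift [30.2708 -5.4133  5.3507] turn [-0.0115  0.0029 -0.0277]
```

```bash
python3 -m pendant '[[[2,-0.5,0,-0.01,0,-0.027,0],[3.5,-0.7,0,0,0,0,0],[3.8,-0.8,0,0,0,0,0],[3.8,-0.8,0,0,0,0,0],[3.8,-0.8,0,0,0,0,0]]]'
python3 -m pendant '[[[3.5,-0.8,0.3,0,0,0,0],[2.5,-0.6,0.5,0,0,0,0],[1,-0.2,0.5,0,0,0,0],[0,0,0,0,0,0,0],[0,0,0,0,0,0,0]]]'
python3 - <<'E'
from h import *
np.set_printoptions(precision=4,suppress=True)
go([.6396,-.1536,.1649],[180,0,268.3]); print(bot.get_obs()["q"])
E
```

```text
time: 14.8
ee_pos: [0.63, -0.0711, 0.2208]
tcp_rot: [-179.8, 0.3, -92.2]
wrist_force: [1.4, 0.4, -2.2]
opening: 0.059
time: 15.22
ee_pos: [0.6431, -0.1532, 0.2074]
tcp_rot: [-179.8, 0.2, -93.8]
wrist_force: [-0.3, 0.3, -2.2]
opening: 0.0592
t 15.2167 pos [ 0.6431 -0.1532  0.2074] rpy [-179.783     0.23    -93.8417] F [-0.2665  0.2661 -2.2028] open 0.05918086960783888
shift [0.0847 0.3623 4.2487] turn [-0.0039  0.0039 -0.0374]
[-13.5092  20.3905  25.585   95.0192   0.2632 -99.6666]
```

```bash
python3 -m pendant '[[[0,0.3,1.2,0,0,-0.037,0],[0,0,1.5,0,0,0,0],[0,0,0.5,0,0,0,0],[0,0,0,0,0,0,0],[0,0,0,0,0,0,0]]]'
python3 - <<'E'
from fit import *
np.set_printoptions(precision=4,suppress=True)
S=snap("scene"); go([.6396,-.1536,.175],[180,0,268.3])
o=bot.get_obs(); z0=o["ee_pos"][2]-.0264
c=o["ee_pos"][:2]-.007*np.array([-.0302,-.9995]); q=model([*c,np.radians(o["tcp_rot"][2])],"scene",z0)
V=cv2.resize(S,None,fx=4,fy=4,interpolation=2)[:,:,::-1].copy()
cv2.drawContours(V,cv2.findContours(q,0,1)[0],-1,(0,255,255),1)
cv2.imwrite("pics/pre.png",V[340:940,580:1380])
E
```

```text
time: 15.63
ee_pos: [0.6402, -0.1472, 0.1771]
tcp_rot: [-179.7, 0.3, -91.8]
wrist_force: [0.1, 0.5, -2.4]
opening: 0.0595
t 15.6833 pos [ 0.6403 -0.1472  0.1773] rpy [-179.6471    0.2745  -91.7901] F [ 0.0395 -0.9291 -1.8991] open 0.05939159073752481
shift [0.6476 0.0533 0.2297] turn [-0.0062  0.0048 -0.0016]
```

View pics/pre.png

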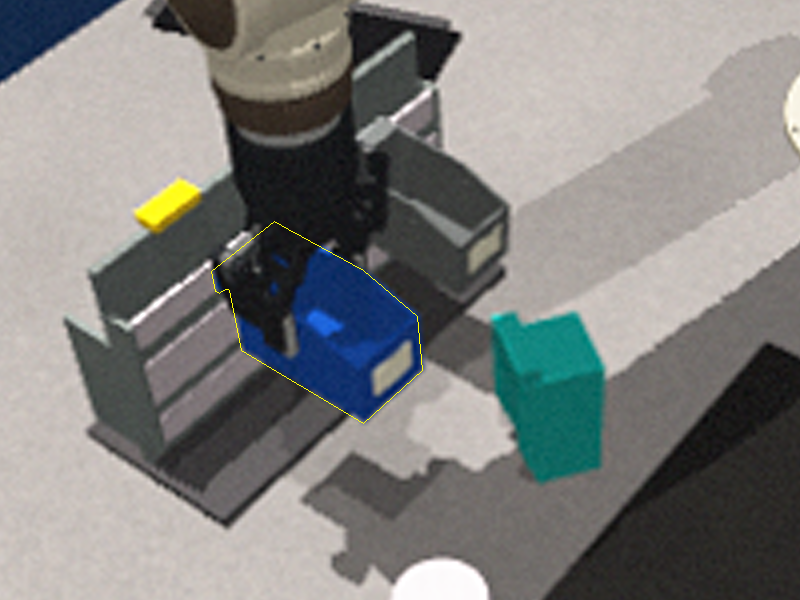

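The projected model (yellow outline) lies right on the bin, with the stand and the grey bin clear of it. Moving in over the rail.

```bash
python3 -m pendant '[[[1.2,0,0.2,-0.006,0.005,0,0],[1.5,0,0,0,0,0,0],[1.5,0,0,0,0,0,0],[0.6,0,0,0,0,0,0],[0,0,0,0,0,0,0]]]'
python3 -m pendant '[[[0,0,0,0,0,0,0],[0,0,0,0,0,0,0]]]'
python3 -c "
from h import *
np.set_printoptions(precision=4,suppress=True)
go([.6379,-.208,.1299],[180,0,268.3])"
```

```text
time: 16.1
ee_pos: [0.6396, -0.1998, 0.1781]
tcp_rot: [-179.8, -0.1, -91.8]
wrist_force: [0.2, -0.2, -2.2]
opening: 0.0591
time: 16.27
ee_pos: [0.6394, -0.2016, 0.1781]
tcp_rot: [-179.8, -0.1, -91.9]
wrist_force: [0.7, -0.2, -0.9]
opening: 0.0593
t 16.2667 pos [ 0.6394 -0.2016  0.1781] rpy [-179.822    -0.1154  -91.9151] F [ 0.6652 -0.1504 -0.9287] open 0.05932350153179751
shift [0.6312 0.1461 4.819 ] turn [-0.0031 -0.002  -0.0038]
```

```bash
python3 -m pendant '[[[0.5,0.1,0.5,0,0,-0.004,0],[0.1,0,0.8,0,0,0,0],[0,0,0.8,0,0,0,0],[0,0,0,0,0,0,0],[0,0,0,0,0,0,0]]]'
python3 -c "
from h import *
np.set_printoptions(precision=4,suppress=True)
go([.6379,-.208,.1299],[180,0,268.3])"
```

```text
time: 16.68
ee_pos: [0.6379, -0.2074, 0.1542]
tcp_rot: [-179.9, -0.1, -91.6]
wrist_force: [-0.2, -0.3, -2.8]
opening: 0.0597
t 16.6833 pos [ 0.6379 -0.2074  0.1542] rpy [-179.866    -0.085   -91.6184] F [-0.218  -0.2749 -2.7904] open 0.0597095996970365
shift [0.0577 0.0084 2.43  ] turn [-0.0023 -0.0015  0.0014]
```

```bash
python3 -m pendant '[[[0,0,0.5,0,0,0,0],[0,0,0.5,0,0,0,0],[0,0,0.3,0,0,0,0],[0,0,0,0,0,0,0],[0,0,0,0,0,0,0]]]'
python3 -c "
from h import *
np.set_printoptions(precision=4,suppress=True)
go([.6379,-.208,.1299],[180,0,268.3])"
```

```text
time: 17.1
ee_pos: [0.6379, -0.2064, 0.1393]
tcp_rot: [-179.9, -0.1, -91.6]
wrist_force: [-1.5, -0.2, -2.1]
opening: 0.0589
t 17.1 pos [ 0.6379 -0.2064  0.1393] rpy [-179.9132   -0.0628  -91.5557] F [-1.5253 -0.1754 -2.1017] open 0.05894507172524085
shift [ 0.1549 -0.0072  0.9411] turn [-0.0015 -0.0011  0.0025]
```

```bash
python3 -m pendant '[[[0.1,0,0.3,0,0,0,0],[0,0,0.3,0,0,0,0],[0,0,0.1,0,0,0,0],[0,0,0,0,0,0,0],[0,0,0,0,0,0,0]]]'
python3 -c "
from h import *
np.set_printoptions(precision=4,suppress=True)
go([.6379,-.208,.1299],[180,0,268.3])"
```

```text
time: 17.52
ee_pos: [0.6381, -0.2076, 0.132]
tcp_rot: [-179.9, -0.1, -91.6]
wrist_force: [0.5, 0.5, -2.6]
opening: 0.0592
t 17.5167 pos [ 0.6381 -0.2076  0.132 ] rpy [-179.8729   -0.073   -91.5539] F [ 0.514   0.5242 -2.5699] open 0.05922548664025199
shift [0.0403 0.0158 0.2128] turn [-0.0022 -0.0013  0.0026]
```

```bash
python3 -m pendant '[[[0,0,0.15,0,0,0,0],[0,0,0.1,0,0,0,0],[0,0,0,0,0,0,0],[0,0,0,0,0,0,0]]]'
python3 -c "
from h import *
np.set_printoptions(precision=4,suppress=True)
go([.6379,-.208,.1299],[180,0,268.3])
S=snap('scene','set.png')"
```

```text
time: 17.85
ee_pos: [0.6383, -0.2077, 0.1303]
tcp_rot: [-179.8, -0.1, -91.6]
wrist_force: [0.1, -0.0, -1.9]
opening: 0.0597
t 17.85 pos [ 0.6383 -0.2077  0.1303] rpy [-179.8035   -0.1048  -91.5542] F [ 0.0878 -0.0052 -1.8838] open 0.05969791305101419
shift [0.0319 0.0386 0.0421] turn [-0.0034 -0.0018  0.0025]
```

```bash
python3 -m pendant '[[[0,0,0.15,0,0,0,0],[0,0,0.15,0,0,0,0],[0,0,0,0,0,0,0],[0,0,0,0,0,0,0]]]'
python3 -m pendant '[[[0,0,0.1,0,0,0,0],[0,0,0,0,0,0,0]]]'
```

```text
time: 18.23
ee_pos: [0.6386, -0.2079, 0.1304]
tcp_rot: [-179.6, -0.2, -91.6]
wrist_force: [0.4, 1.5, -1.9]
opening: 0.0597
time: 18.4
ee_pos: [0.6388, -0.2079, 0.1299]
tcp_rot: [-179.6, -0.2, -91.6]
wrist_force: [-1.3, 1.5, 0.1]
opening: 0.0595
```

The load has come off the wrist, so the flange is on the rail. Releasing.

```bash
python3 -m pendant '[[[0,0,0,0,0,0,75],[0,0,0,0,0,0,80],[0,0,0,0,0,0,90],[0,0,0,0,0,0,100],[0,0,0,0,0,0,100]]]'
python3 -m pendant '[[[0,0,0,0,0,0,100],[0,0,0,0,0,0,100],[0,0,0,0,0,0,100]]]'
python3 - <<'E'
from h import *
S=snap("scene")
cv2.imwrite("pics/rel2.png",cv2.resize(S,None,fx=4,fy=4,interpolation=2)[340:940,580:1380,::-1])
E
```

```text
time: 18.82
ee_pos: [0.639, -0.208, 0.1292]
tcp_rot: [-179.6, -0.2, -91.6]
wrist_force: [1.5, 0.5, -0.0]
opening: 0.0853
time: 19.07
ee_pos: [0.639, -0.2081, 0.129]
tcp_rot: [-179.6, -0.2, -91.6]
wrist_force: [-0.5, 0.2, 0.5]
opening: 0.0855
```

View pics/rel2.png

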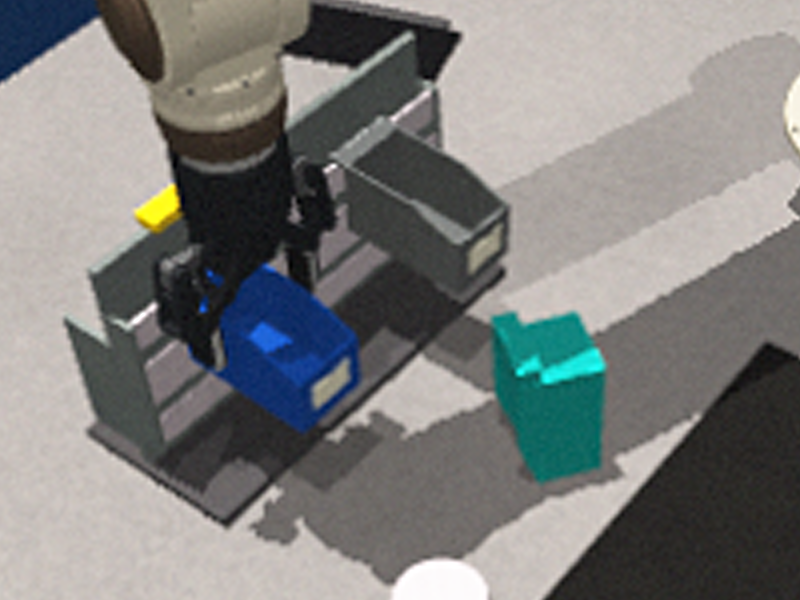

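The bin hangs free between the open fingers, nose at about (330,370), like the grey one. Retreating straight up, then back.

```bash
python3 -m pendant '[[[0,0,-1,0,0,0,100],[0,0,-1.5,0,0,0,100],[0,0,-2,0,0,0,100],[0,0,-2.5,0,0,0,100],[0,0,-3,0,0,0,100]]]'
python3 -m pendant '[[[0,0,-3,0,0,0,100],[-1,0,-2,0,0,0,100],[-3,1,0,0,0,0,100],[-3.5,1.5,0,0,0,0,100],[-3.5,2,0,0,0,0,100]]]'
python3 -m pendant '[[[-3,2.5,0,0,0,0,100],[-3,2.5,0,0,0,0,100],[-3,2.5,0,0,0,0,100],[-3,2.5,0,0,0,0,100],[-3,2.5,0,0,0,0,100]]]'
python3 -m pendant '[[[-3,2.5,0,0,0,0,100],[-3,2.5,0,0,0,0,100],[-1,1,0,0,0,0,100],[0,0,0,0,0,0,100],[0,0,0,0,0,0,100]]]'
python3 - <<'E'
from h import *
np.set_printoptions(precision=4,suppress=True)
S=snap("scene");T=snap("top")
cv2.imwrite("pics/end.png",np.hstack([cv2.resize(T[150:360,260:470],(400,400),interpolation=2),cv2.resize(S[80:280,150:350],(400,400),interpolation=2)])[:,:,::-1])
h=cv2.cvtColor(T,cv2.COLOR_RGB2HSV); m=cv2.inRange(h,(105,150,50),(118,255,255)); n,l,s,c=cv2.connectedComponentsWithStats(m); print([(s[i],c[i]) for i in range(1,n) if s[i,4]>50])
E
```

```text
time: 19.53
ee_pos: [0.6357, -0.2069, 0.2272]
tcp_rot: [179.8, -0.0, -91.6]
wrist_force: [-0.2, 0.1, -0.6]
opening: 0.0857
time: 19.95
ee_pos: [0.5962, -0.0989, 0.2886]
tcp_rot: [-179.5, -0.2, -92.0]
wrist_force: [1.0, 0.8, 0.4]
opening: 0.0857
time: 20.37
ee_pos: [0.4708, 0.0618, 0.2904]
tcp_rot: [-179.2, -0.2, -92.1]
wrist_force: [0.1, 1.6, -0.5]
opening: 0.0855
time: 20.78
ee_pos: [0.405, 0.1409, 0.2956]
tcp_rot: [-178.8, 0.1, -91.7]
wrist_force: [0.5, -0.2, -0.7]
opening: 0.0851
[(array([ 362,  194,   69,   34, 2124], dtype=int32), array([396.8079, 211.0579]))]
```

View pics/end.png

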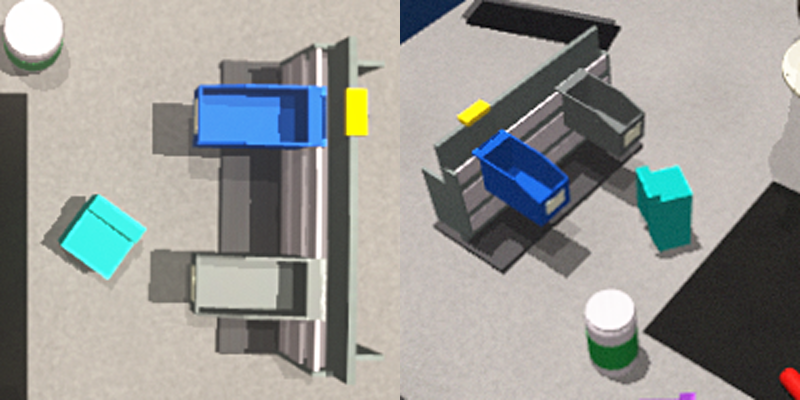

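```bash
python3 - <<'E'
from h import *
np.set_printoptions(precision=4,suppress=True)
T=snap("top"); h=cv2.cvtColor(T,cv2.COLOR_RGB2HSV); m=cv2.inRange(h,(105,150,50),(118,255,255))>0
P=[]
for c in range(366,431,2):
    r=np.where(m[:,c])[0]
    if len(r)>20: P.append(onz("top",(c,(r.min()+r.max())/2),.168))
P=np.array(P); n=np.array([-.0302,-.9995]);y=np.array([.9995,-.0302]); d=(P[:,:2]-[.6363,-.2615])
for a,b in zip((d@n)[::3],(d@y)[::3]): print(round(a*1e3,1),round(b*1e3,1),end=" | ")
h0=cv2.imread("pics/top0.png")[:,:,::-1]; D=cv2.absdiff(T,h0).max(2)>40
for nme,(r0,r1,c0,c1) in dict(nei=(275,325,355,430),can=(145,190,258,296),drv=(180,228,100,188)).items(): print(nme,D[r0:r1,c0:c1].mean())
E
```

```text
-118.4 -4.1 | -107.0 -3.8 | -95.6 -3.4 | -84.2 -3.1 | -72.8 -2.7 | -61.3 -2.4 | -49.7 -2.0 | -38.2 -2.7 | -26.6 -2.3 | -15.0 -1.0 | -3.3 -1.6 | nei 0.0021333333333333334
can 0.0
drv 0.0
```

```bash
python3 -c "
from h import *
print(bot.get_obs()['time']); print(bot.job_done())"
```

```text
20.9333
the job is handed in; nothing more can be done
None
```

The blue bin now hangs by its back lip on the top rail under the yellow clip. I handed the job in at about 21 s of the 67 s allowed.

**What I did:**
- I gripped the bin across its sides and tilted it about 64° towards its base.
- I let go, and it settled on its base; a picture confirmed this.
- I gripped it again, turned it by about 107°, lowered the lip behind the rail until the weight came off the wrist, then released it and withdrew.

**Last checks:**
- **Seating:** the final pictures show the bin hanging with its flange on the rail, like the grey one.
- **Centring:** it is within about 2 mm of the clip's middle near the rail. The same top-view measure drifts to about 4 mm off at the nose. I put part of that down to the camera seeing the lower side wall, but I did not separate it from a small turn of about 1°.
- **Other objects:** before and after pictures from the top camera show no change at the can or the screwdriver, and only 0.2% of pixels changed around the grey bin.
- **Forces:** the wrist force readings, taken at the end of each move, stayed under 5 N.

No check failed. The network's bin-centre mark was off while the bin stood upright, so I used the bin's corners and outline instead.

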